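# Press three silver bosses home in a walnut panel

### The job

Three silver bosses stand a little proud on their pins in the walnut panel. Press each one lightly straight down with the fingertips until its rim sits home on the wood, one after the other: first the large plain one, then the one with a ring of beads, last the small plain one. Do not pull any of them out, and leave the loose pieces on the panel and around it where they are.

Things in the scene. Friction and masses are not known exactly. Their poses are not given: they have to be found in the camera images.
- panel: dark walnut panel with a paler lip round its foot, 160 mm (its x) by 280 mm (its y) by 30 mm high (168 x 288 mm at the lip), fixed, lying flat on the blue mat (the mat is 3 mm thick, so the panel's top is at z = 0.033). Origin: centre of its underside. The three bosses stand on it about 85 to 125 mm from the middle of one to the next, in any arrangement.
- large_boss_top (a point): the crown (highest point) of the large boss: a large plain smooth silver dome, 58 mm across, 22 mm high, upright on a thin pin in the walnut panel. With the boss home the crown is 22 mm above the panel's top; at the start 8 to 11 mm higher.
- large_boss (a joint): how far this boss has been pressed down, in m: about 0 at the start (-0.001 to 0.002), 0.010 when fully home with its rim on the wood (a firm stop); negative when pulled up. The pin is a friction fit: it slides straight down under about 4 N and stays where it is left. The dome sits on a springy washer on the pin that gives 1 mm per 4 N and springs back when let go.
- beaded_boss_top (a point): the crown (highest point) of the beaded boss: a medium silver dome, 38 mm across (about 51 mm over the ring of ten small beads round its rim), 17 mm high, upright on a thin pin in the walnut panel. With the boss home the crown is 17 mm above the panel's top; at the start 8 to 11 mm higher.
- beaded_boss (a joint): how far this boss has been pressed down, in m: about 0 at the start (-0.001 to 0.002), 0.010 when fully home with its rim on the wood (a firm stop); negative when pulled up. The pin is a friction fit: it slides straight down under about 4 N and stays where it is left. The dome sits on a springy washer on the pin that gives 1 mm per 4 N and springs back when let go.
- small_boss_top (a point): the crown (highest point) of the small boss: a small plain smooth silver dome, 27 mm across, 13 mm high, upright on a thin pin in the walnut panel. With the boss home the crown is 13 mm above the panel's top; at the start 8 to 11 mm higher.
- small_boss (a joint): how far this boss has been pressed down, in m: about 0 at the start (-0.001 to 0.002), 0.010 when fully home with its rim on the wood (a firm stop); negative when pulled up. The pin is a friction fit: it slides straight down under about 4 N and stays where it is left. The dome sits on a springy washer on the pin that gives 1 mm per 4 N and springs back when let go.
- collar: loose silver ring, 28 mm outside, 12 mm high, standing on the panel among the bosses; leave alone. Origin: centre of its underside.
- tin: loose round brass tin with a pale metal lid, 30 mm across, 30 mm high, standing on the panel among the bosses; leave alone. Origin: centre of its underside.
- spare_dome1: loose spare silver dome without a pin, 54 mm across, 23 mm high, lying on the mat at one short end of the panel; leave alone. Origin: centre of its underside.
- spare_dome2: loose spare silver dome without a pin, 42 mm across, 18 mm high, lying on the mat at the other short end of the panel; leave alone. Origin: centre of its underside.
- ingot1: loose silver ingot, 75 x 28 x 18 mm, on the mat well to the robot's left; leave alone. Origin: centre of its underside.
- ingot2: second loose ingot of the same size, on the mat well to the robot's left; leave alone. Origin: centre of its underside.
- punch: loose dark steel doming punch, upright, 32 mm across, 85 mm high, on the mat well to the robot's right; leave alone. Origin: centre of its underside.
- strip: loose flat brass strip, 150 x 30 x 4 mm, on the mat well to the robot's left; leave alone. Origin: centre of its underside.

How it is judged (in metres and radians):
On the way, in this order (a step that is already met when the one before it is completed fails the run):
1. the large boss is pressed home (value of joint large_boss above 0.0075 m), for 0.1 s.
2. the beaded boss is pressed home (value of joint beaded_boss above 0.0075 m), for 0.1 s.
3. the small boss is pressed home (value of joint small_boss above 0.0075 m), for 0.1 s.
At the end, for the whole second after the job is handed in: All three bosses are home, each rim within 2.5 mm of the wood (joint above 0.0075), having been pressed in the order large, beaded, small (value of joint each of large_boss, beaded_boss, small_boss above 0.0075 m); the robot touches nothing.
It fails at once if a finger presses on something with more than 25 N (contact force between the fingers and anything else above 25 N).
It fails at once if a boss is pulled up out of the panel (more than 5 mm above its nominal start) (value of joint any of large_boss, beaded_boss, small_boss below -0.005 m).
It fails at once if a loose bystander is moved more than 20 mm or lifted (distance of any of collar, tin, spare_dome1, spare_dome2, ingot1, ingot2, punch, strip from where it was at the start of the episode above 0.02 m).
It also fails if it takes over 48 s, if anything falls off the work surface, if the arm or the gripper's body presses on something with over 40 N, if the wrist force passes 120 N, or if a joint passes its speed limit or range.

### The arm

A 6-joint arm with a two-finger parallel gripper is mounted at the origin on the work surface. World frame = base frame: x ahead of the robot, y to its left, z up, the work surface at z = 0. Lengths are in mm, angles in rad, forces in N, time in s.
With the tool pointing down it reaches from about 325 to 900 mm from the base axis. Payload 6.1 kg.
Tool frame: the origin (TCP) lies on the mounting face of the last link; the fingertips stand 182 mm ahead of it and the grasp point (between the pads) lies 164 mm ahead of it (arm.pinch_z is the distance from the TCP to the grasp point, in mm); z points along the fingers, y is the line along which they close (so a half turn about z gives the same grasp; the last joint's range is limited). The gripper opens to 87 mm and grips with 3 to 60 N. Pads are 19 mm wide; open, the fingers measure 117 mm over their backs; the gripper's body (75 mm by 190 mm) begins 51 mm behind the grasp point.
Start: joints at [-1.413, 0.22, 1.526, -0, 1.395, -0.126], TCP at [174.997, -599.995, 404.738] pointing down, gripper open.
Joint ranges: [-2.98, 2.98], [-0.91, 2.08], [0.09, 2.57], [-1.24, 4.39], [0.2, 2.65], [-2.68, 2.68]. Speed limits (rad/s): [2.57, 2.57, 3.01, 3.14, 3.14, 3.14].

### API

Orientations are given as [roll, pitch, yaw] about the fixed x, y, z axes, in that order (R = Rz(yaw) Ry(pitch) Rx(roll)).
In Python, from plant import arm gives the robot as it stands.
- The arm moves only by the tool carry_out, never from a script. Its argument "increments" is a list of rows, each a list of 4 numbers: the shift along the tool's x, y, z scaled (see below), then the turn about the tool's z scaled (see below). In form: [[dx, dy, dz, twist], ...]. A call has 1 to 5 rows; each row is the pose to reach, as a shift and turn from the pose commanded when the call began, along the tool's axes at that moment; what a row does not reach only later rows make up. The controller multiplies each number of a shift by 1000 mm and each number of a turn by 2 rad. A row lasts 1/12 s, in which the tool goes at most 41.7 mm and 7.16 degrees, less where a joint would pass 70% of its speed; a pose out of reach is approached as far as the arm can. A call with a number of a shift or a turn outside -1 to 1 is refused whole. A call with a gripper value outside its range is refused whole. "claw" is the closure, from -1 (fully open) to 1 (shut), set as the call begins (left out, the last holds). The fingers move at their own pace and stop on an object; "force" is the grip in N (left out, the last holds). Time passes only in rows, so rows that repeat a pose let the fingers close. It gives the time, the measured TCP pose, the force, the opening and the grip force at its end, in the units of the state.
- arm.get_state(): the state, without advancing time (a new reading comes with each control period).
- arm.get_image(name): name is "side" or "top" or "wrist"; returns the picture (480x640x3 uint8, blue, green, red); there is no depth.
- arm.get_calibration(name): a dict with "fx", "fy", "cx", "cy" (pixels), "R" (3x3) and "t" (3): a world point X has camera coordinates R X + t; the wrist camera has in their place "mount" (4x4, takes a point from camera to tool coordinates, whose origin is the TCP and whose axes are the flange's). Camera axes: x right, y down, z forward; pixel columns grow to the right and rows downward; lengths in mm; the calibration is good to about 2 mm. A picture is of the moment at which its call begins: read the wrist's pose just before it. get_calibration takes no time and is no camera call.
- arm.close_job(): hands the job in; it is judged then, once.
The state is a dict: "clock": time; "joints": joint angles; "joint_velocities": joint speeds; "joint_efforts": joint torques, N m; "tool_pos": TCP position; "orientation": TCP orientation; "force": force on the tool from outside, world axes, zero at the start; "ft_torque": the same for the moment, N m; "gripper_width": finger opening in mm; "gripper_force": force on a finger pad.
Only numpy, scipy, OpenCV 4.12 (cv2) and the standard library are available. Lean on these libraries where they do the work, as an engineer would, in place of code of your own. Each camera call takes 0.05 s, during which the arm holds its last target. There are 200 camera calls.

## Working session

There is one attempt and no reset: what is moved stays moved. The work goes in short steps, Python scripts to look and compute and a tool call to move; the robot and the scene stay as the last step left them, time stands still between calls to the robot, and variables do not carry over. Pictures are saved under pics/ and viewed, at most 10 in all, crops included, and the job is handed in when it is done.

Besides the shell and the picture viewer there is one more tool, called after "Request:" as name([rows], argument=value, ...), one row to a line, values as JSON. carry_out: Moves the arm, as the interface text tells. Shifts and turns lie within -1 to 1; 1 stands for 1000 mm of shift or 2 rad of turn. Its arguments: {"type":"object","properties":{"increments":{"type":"array","items":{"type":"array","items":{"type":"number","minimum":-1,"maximum":1}}},"claw":{"type":"number"},"force":{"type":"number"}},"required":["increments"]}

```bash
mkdir -p pics; cat > h.py <<'E'
import numpy as np, cv2
from plant import arm
def ray(name,u,v,z):
    c=arm.get_calibration(name); R=np.array(c["R"]);t=np.array(c["t"]).ravel()
    d=R.T@np.array([(u-c["cx"])/c["fx"],(v-c["cy"])/c["fy"],1]); o=-R.T@t
    return o+d*(z-o[2])/d[2]
def proj(name,X):
    c=arm.get_calibration(name); p=np.array(c["R"])@np.array(X,float)+np.array(c["t"]).ravel()
    return c["fx"]*p[0]/p[2]+c["cx"],c["fy"]*p[1]/p[2]+c["cy"]
E
python3 - <<'E'
from h import *
for n in("top","side"):
    cv2.imwrite(f"pics/{n}.png",arm.get_image(n)); c=arm.get_calibration(n); print(n,c["fx"],-np.array(c["R"]).T@np.array(c["t"]).ravel())
s=arm.get_state(); print(s["clock"],s["tool_pos"],s["orientation"],s["force"],s["gripper_width"])
E
```

```text
top 498.0654208437856 [ 432.72444294  -10.78139683 1210.7934209 ]
side 495.30049543406057 [ 110.69137027 -748.22903876 1001.70610994]
0.1 [ 174.95352058 -599.77057308  403.74919269] [-3.13986877e+00 -2.37957489e-04  2.83783920e-01] [-0.11646318 -0.21800347  0.34647845] 87.28313253742866
```

View pics/top.png

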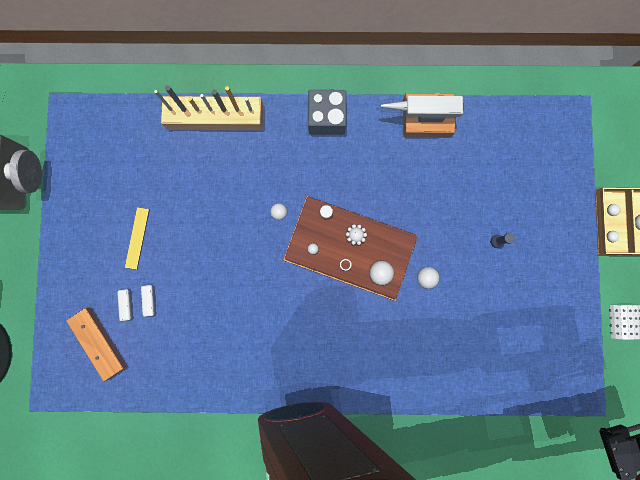

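View pics/side.png

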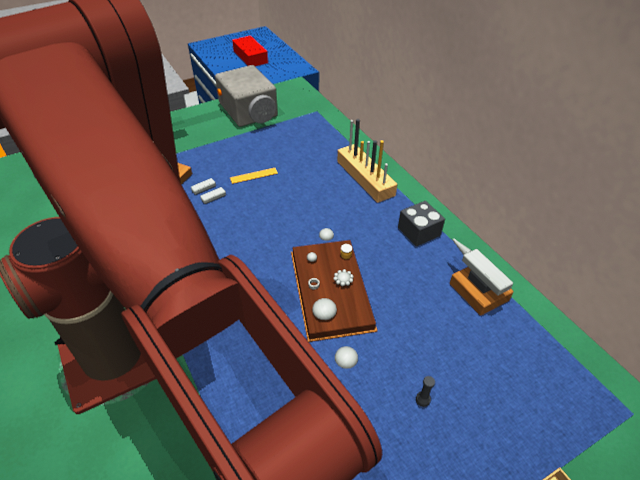

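The top view shows the panel in the middle. Large boss is at (382,273), beaded at (356,235), small at (313,249), tin at (326,211), collar at (346,265), and spare domes at (279,211) and (429,278). The side view shows the same layout, with the arm clear of the bosses.

```bash
python3 - <<'E'
from h import *
seeds={"top":dict(L=(382,273),B=(356,235),S=(313,249)),"side":dict(L=(324,309),B=(343,277),S=(312,257))}
zt=dict(L=46,B=46,S=47); 
from scipy.optimize import least_squares
uv={}
for n in seeds:
    im=cv2.imread(f"pics/{n}.png"); hsv=cv2.cvtColor(im,cv2.COLOR_BGR2HSV)
    m=((hsv[...,1]<60)&(hsv[...,2]>90)).astype(np.uint8)
    k,lab,st,ce=cv2.connectedComponentsWithStats(m)
    for b,(u,v) in seeds[n].items():
        l=lab[v,u]; x,y,w,h,a=st[l]; uv[n,b]=ce[l]
        print(n,b,l,ce[l].round(1),w,h,a,ray(n,*ce[l],zt[b]).round(1))
for b in "LBS":
    f=lambda X:np.concatenate([np.array(proj(n,X))-uv[n,b] for n in seeds])
    r=least_squares(f,[400,0,45]); print(b,r.x.round(1),r.fun.round(2))
s=arm.get_state(); yaw=s["orientation"][2]; print(yaw)
E
```

```text
top L 113 [381.3 272.5] 25 25 473 [ 472.  -149.4   46. ]
top B 84 [355.8 234.2] 21 21 312 [561.4 -90.   46. ]
top S 100 [312.8 248.3] 11 12 100 [527.5  11.   47. ]
side L 71 [324.1 308.5] 25 22 406 [ 472.7 -148.4   46. ]
side B 59 [343.1 277.2] 19 17 231 [562.5 -88.4  46. ]
side S 51 [311.5 256.4] 10 9 70 [527.4  11.3  47. ]
L [ 472.  -149.3   47.5] [ 0.03 -0.05 -0.06  0.01]
B [561.3 -89.9  48.2] [ 0.03 -0.06 -0.06  0.01]
S [527.4  11.1  47.3] [-0.01  0.03  0.04 -0.  ]
0.2837839196217422
```

Both views agree to within 1.5 mm, and the sizes match (58, 49 and 27 mm). I'll close the gripper and move to above the large boss.

Request:
carry_out([
  [0.0274, -0.0233, 0.009, 0],
  [0.0548, -0.0466, 0.018, 0],
  [0.0822, -0.0699, 0.027, 0],
  [0.1096, -0.0932, 0.036, 0],
  [0.137, -0.1165, 0.045, 0],
], claw=1, force=10)

```text
clock: 0.52
tool_pos: [274.3, -448.1, 358.8]
orientation: [-3.141, -0.0, 0.283]
force: [1.1, 0.2, 0.1]
gripper_width: 61.7
gripper_force: 0.0
```

Request:
carry_out([
  [0.0274, -0.0233, 0.009, 0],
  [0.0548, -0.0466, 0.018, 0],
  [0.0822, -0.0699, 0.027, 0],
  [0.1096, -0.0932, 0.036, 0],
  [0.137, -0.1165, 0.045, 0],
])

```text
clock: 0.93
tool_pos: [373.2, -297.9, 314.1]
orientation: [-3.141, 0.0, 0.283]
force: [0.5, -0.2, -0.4]
gripper_width: 28.5
gripper_force: 0.0
```

Request:
carry_out([
  [0.0274, -0.0233, 0.008, 0],
  [0.0548, -0.0466, 0.016, 0],
  [0.0822, -0.0699, 0.024, 0],
  [0.1096, -0.0932, 0.032, 0],
  [0.137, -0.1165, 0.035, 0],
])

```text
clock: 1.35
tool_pos: [471.7, -147.4, 278.3]
orientation: [-3.14, 0.002, 0.284]
force: [0.7, -0.2, 0.3]
gripper_width: 1.5
gripper_force: 0.0
```

```bash
python3 - <<'E'
from h import *
from scipy.spatial.transform import Rotation as Ro
s=arm.get_state(); w=arm.get_image("wrist"); cv2.imwrite("pics/w1.png",w)
c=arm.get_calibration("wrist"); M=np.array(c["mount"]); T=np.eye(4); T[:3,:3]=Ro.from_euler("xyz",s["orientation"]).as_matrix(); T[:3,3]=s["tool_pos"]
C=T@M
print(s["tool_pos"],M.round(2).tolist())
for n,X in dict(L=[472,-149.3,65],B=[561.3,-89.9,60],S=[527.4,11.1,56],tip=[*s["tool_pos"][:2],s["tool_pos"][2]-182]).items():
    p=np.linalg.inv(C)@np.array([*X,1]); print(n,c["fx"]*p[0]/p[2]+c["cx"],c["fy"]*p[1]/p[2]+c["cy"],p[2])
E
```

```text
[ 471.73270079 -147.38341067  278.28496856] [[0.0, -0.96, -0.27, 74.46], [1.0, 0.0, 0.0, 0.16], [0.0, -0.27, 0.96, 20.45], [0.0, 0.0, 0.0, 1.0]]
L 318.2951789100006 274.07528560556614 205.7891625863281
B 257.1896082075407 85.80178193779952 182.68181837437584
S 59.28972436817617 95.48659395779072 187.8377027849026
tip 314.95613203017416 296.30780182626756 175.62008460273807
```

View pics/w1.png

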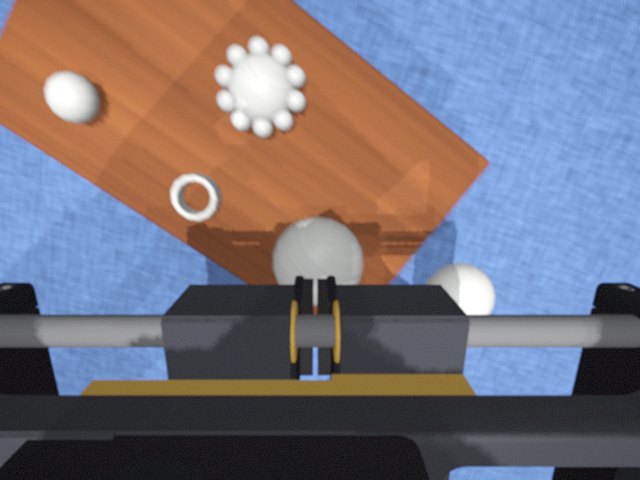

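The wrist view shows the large dome centred at column 318 under the fingertips, the beaded boss at (260,88) and the small one at (72,97). These match the projections. Next, the descent.

Request:
carry_out([
  [-0.0005, 0.002, 0.014, 0],
  [-0.0005, 0.002, 0.025, 0],
  [-0.0005, 0.002, 0.028, 0],
  [-0.0005, 0.002, 0.031, 0],
  [-0.0005, 0.002, 0.034, 0],
])

```text
clock: 1.82
tool_pos: [471.4, -152.0, 245.5]
orientation: [-3.141, 0.001, 0.283]
force: [-1.9, 1.5, 2.9]
gripper_width: 0.6
gripper_force: 1.8
```

Request:
carry_out([
  [0, 0, 0.002, 0],
  [0, 0, 0.004, 0],
  [0, 0, 0.006, 0],
  [0, 0, 0.0075, 0],
  [0, 0, 0.0075, 0],
])

```text
clock: 2.23
tool_pos: [471.7, -151.8, 238.2]
orientation: [3.141, -0.0, 0.284]
force: [-2.1, -0.5, 3.6]
gripper_width: 0.5
gripper_force: 1.5
```

Request:
carry_out([
  [0, 0, 0.001, 0],
  [0, 0, 0.002, 0],
  [0, 0, 0.0025, 0],
  [0, 0, 0.0025, 0],
])

```text
clock: 2.57
tool_pos: [471.9, -151.6, 235.9]
orientation: [3.141, -0.0, 0.284]
force: [-1.8, -0.9, 4.7]
gripper_width: 0.6
gripper_force: 2.2
```

Request:
carry_out([
  [0, 0, 0.001, 0],
  [0, 0, 0.0015, 0],
  [0, 0, 0.0015, 0],
])

```text
clock: 2.82
tool_pos: [472.0, -151.7, 234.8]
orientation: [3.141, -0.0, 0.284]
force: [-4.1, -0.8, 8.6]
gripper_width: 0.5
gripper_force: 4.1
```

The force is 8.6 N at tip z 52.8. With the washer compressed 2.15 mm, that puts the crown at 55 mm, so the large boss is home. Now I'll lift and go to the beaded boss.

Request:
carry_out([
  [0, 0, -0.012, 0],
  [0, 0, -0.028, 0],
  [0.035, -0.0115, -0.03, 0],
  [0.07, -0.023, -0.03, 0],
  [0.103, -0.0345, -0.03, 0],
])

```text
clock: 3.23
tool_pos: [562.4, -88.8, 265.5]
orientation: [3.141, -0.003, 0.282]
force: [0.2, -1.5, -0.4]
gripper_width: 0.4
gripper_force: 0.0
```

Request:
carry_out([
  [0, 0, 0.004, 0],
  [0, 0, 0.008, 0],
  [0, 0, 0.01, 0],
])

```text
clock: 3.48
tool_pos: [560.5, -89.1, 253.3]
orientation: [-3.141, 0.001, 0.285]
force: [-0.5, 1.0, -0.9]
gripper_width: 0.3
gripper_force: 0.0
```

Request:
carry_out([
  [0, 0, 0.004, 0],
  [0, 0, 0.008, 0],
  [0, 0, 0.011, 0],
  [0, 0, 0.014, 0],
  [0, 0, 0.016, 0],
])

```text
clock: 3.9
tool_pos: [560.6, -90.0, 238.1]
orientation: [-3.141, 0.001, 0.283]
force: [-1.9, -0.5, 2.8]
gripper_width: 0.7
gripper_force: 1.7
```

Request:
carry_out([
  [0, 0, 0.002, 0],
  [0, 0, 0.004, 0],
  [0, 0, 0.006, 0],
  [0, 0, 0.006, 0],
])

```text
clock: 4.23
tool_pos: [560.9, -89.6, 232.0]
orientation: [3.141, 0.0, 0.284]
force: [-1.7, -1.6, 2.7]
gripper_width: 0.4
gripper_force: 1.4
```

Request:
carry_out([
  [0, 0, 0.001, 0],
  [0, 0, 0.002, 0],
  [0, 0, 0.0025, 0],
  [0, 0, 0.0025, 0],
])

```text
clock: 4.57
tool_pos: [561.2, -89.6, 230.2]
orientation: [3.141, -0.0, 0.284]
force: [-3.6, -1.4, 7.3]
gripper_width: 0.8
gripper_force: 3.4
```

The force is 7.3 N at tip z 48.2, which puts the crown at 50, so the beaded boss is home. Next is the small one.

Request:
carry_out([
  [0, 0, -0.012, 0],
  [0, 0, -0.03, 0],
  [-0.0015, -0.036, -0.032, 0],
  [-0.003, -0.072, -0.032, 0],
  [-0.004, -0.106, -0.032, 0],
])

```text
clock: 4.98
tool_pos: [527.3, 12.1, 262.7]
orientation: [-3.142, -0.002, 0.282]
force: [-0.2, 0.7, -0.3]
gripper_width: 0.6
gripper_force: 0.0
```

Request:
carry_out([
  [0, 0, 0.005, 0],
  [0, 0, 0.01, 0],
  [0, 0, 0.012, 0],
])

```text
clock: 5.23
tool_pos: [527.5, 11.3, 249.4]
orientation: [3.141, -0.0, 0.285]
force: [0.2, 1.1, -0.0]
gripper_width: 0.5
gripper_force: 0.0
```

```bash
python3 - <<'E'
from h import *
cv2.imwrite("pics/s2.png",cv2.resize(arm.get_image("side")[190:370,250:450],None,fx=3,fy=3,interpolation=cv2.INTER_CUBIC))
E
```

```text
(no output)
```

View pics/s2.png

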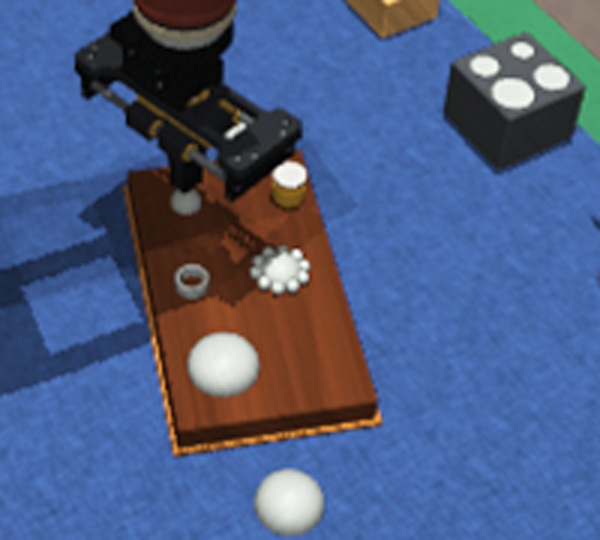

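The crop shows the fingertips directly over the small boss (crop 186,200). The large and beaded domes at (222,363) and (280,268) sit low, and the tin and collar haven't moved. Now I'll press the small boss.

Request:
carry_out([
  [0, 0, 0.004, 0],
  [0, 0, 0.008, 0],
  [0, 0, 0.011, 0],
  [0, 0, 0.014, 0],
  [0, 0, 0.016, 0],
])

```text
clock: 5.7
tool_pos: [527.7, 10.6, 233.6]
orientation: [3.141, 0.0, 0.283]
force: [-1.7, -1.9, 3.3]
gripper_width: 0.5
gripper_force: 1.7
```

Request:
carry_out([
  [0, 0, 0.002, 0],
  [0, 0, 0.004, 0],
  [0, 0, 0.006, 0],
  [0, 0, 0.006, 0],
])

```text
clock: 6.03
tool_pos: [527.6, 11.0, 227.6]
orientation: [3.141, -0.0, 0.284]
force: [-0.1, -2.1, 2.6]
gripper_width: 0.4
gripper_force: 1.5
```

Request:
carry_out([
  [0, 0, 0.001, 0],
  [0, 0, 0.002, 0],
  [0, 0, 0.0025, 0],
  [0, 0, 0.0025, 0],
])

```text
clock: 6.37
tool_pos: [527.7, 11.0, 225.9]
orientation: [3.141, -0.0, 0.284]
force: [-2.2, -3.2, 8.8]
gripper_width: 0.9
gripper_force: 4.0
```

The force is 8.8 N at tip z 43.9, which puts the crown at 46, so the small boss is home. Next I'll lift clear.

Request:
carry_out([
  [0, 0, -0.015, 0],
  [0, 0, -0.05, 0],
  [0, 0, -0.09, 0],
  [0, 0, -0.12, 0],
  [0, 0, -0.12, 0],
])

```text
clock: 6.78
tool_pos: [529.7, 11.4, 352.4]
orientation: [3.138, -0.011, 0.284]
force: [1.4, -0.2, 1.1]
gripper_width: 0.2
gripper_force: 0.0
```

```bash
python3 - <<'E'
from h import *
cv2.imwrite("pics/s3.png",cv2.resize(arm.get_image("side")[190:370,250:450],None,fx=3,fy=3,interpolation=cv2.INTER_CUBIC))
E
```

```text
(no output)
```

View pics/s3.png

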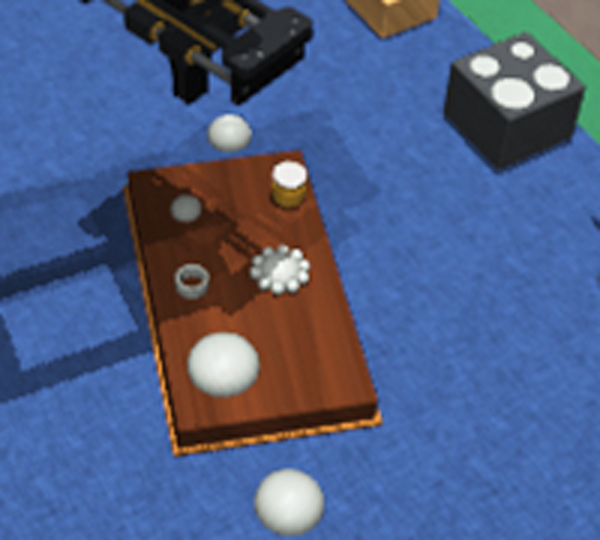

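All three domes sit low on the panel: small (186,208), beaded (280,268), large (222,363). The loose pieces are where they were and the gripper is clear.

```bash
python3 -c "
from plant import arm
print(arm.close_job())"
```

```text
the job is handed in; nothing more can be done
None
```

I pressed all three bosses home in the order large, beaded, small, with the last force reading on each under 9 N; the loose pieces on and beside the panel stayed put in the final view, and the job is handed in (no verdict was shown).

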